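# Set the egg grader's size dial and start its lane

### The arm

A 6-joint arm with a two-finger parallel gripper is mounted at the origin on the work surface. World frame = base frame: x ahead of the robot, y to its left, z up, the work surface at z = 0. Lengths are in m, angles in rad, forces in N, time in s.
With the tool pointing down it reaches from about 0.325 to 0.75 m from the base axis. Payload 7.6 kg.
Tool frame: the origin (TCP) lies on the centre line of the jaws, within the pads' length; the fingertips stand 17 mm ahead of it and the grasp point (between the pads) lies 2 mm behind it; z points along the fingers, x is the direction in which the jaws open and shut, and the axes are right-handed (so a half turn about z gives the same grasp; the last joint's range is limited). The gripper opens to 85 mm and grips with 20 to 120 N. Pads are 22 mm wide; open, the fingers measure 114 mm over their backs; the gripper's body (76 mm by 85 mm) begins 54 mm behind the grasp point. The pads swing forward as they close: fully open they stand 13 mm farther back than shut.
Start: joints at [-1.217, 0.052, 1.401, -0, 1.689, -0.07], TCP at [0.216, -0.479, 0.209] pointing down, gripper open.
Joint ranges: [-2.9, 2.9], [-0.91, 2.17], [0.12, 2.37], [-1.06, 4.2], [0.26, 2.73], [-2.93, 2.93]. Speed limits (rad/s): [2.57, 2.57, 3.01, 3.14, 3.14, 3.14].

### API

Orientations are given as a unit quaternion [w, x, y, z].
In Python, from workcell import ctrl, vision gives the robot as it stands.
- The arm moves only by the tool carry_out, never from a script. Its arguments are lists of equal length, an entry for each row: "linear": the shift along the world's x, y, z in mm, a list of three; "twist": the turn, a rotation vector about the world's x, y, z in rad, a list of three; "hand": the opening, from -1 (shut) to 1 (fully open). A call has 1 to 8 rows; each row is the pose to reach, as a shift and turn from the pose commanded when the call began; what a row does not reach only later rows make up. A row lasts 1/12 s, in which the tool goes at most 41.7 mm and 7.16 degrees, less where a joint would pass 70% of its speed; a pose out of reach is approached as far as the arm can. A call with a gripper value outside its range is refused whole. The fingers move at their own pace and stop on an object; "newtons" is the grip in N (left out, the last holds). Time passes only in rows, so rows that repeat a pose let the fingers close. It gives the time, the measured TCP pose, the force and the opening at its end, in the units of the state.
- ctrl.get_obs(): the state, without advancing time (a new reading comes with each control period).
- vision.read_camera(name): name is "scene" or "side" or "wrist"; returns the picture (384x512x3 uint8, red, green, blue); there is no depth.
- vision.camera_info(name): a dict with "fx", "fy", "cx", "cy" (pixels), "D" ([k1, k2, p1, p2, k3] as OpenCV has them; the pictures are not rectified), "extrinsics" (4x4, takes a point from camera to world coordinates); the wrist camera has in their place "hand_eye" (4x4, takes a point from camera to tool coordinates, whose origin is the TCP and whose axes are the tool frame's). Camera axes: x right, y down, z forward; pixel columns grow to the right and rows downward; lengths in m; the calibration is good to about 2 mm. A picture is of the moment at which its call begins: read the wrist's pose just before it. camera_info takes no time and is no camera call.
- ctrl.hand_in(): hands the job in, once; it reports no verdict.
The state is a dict: "clock": time; "qpos": joint angles; "joint_velocities": joint speeds; "joint_torque": joint torques, N m; "tool_pos": TCP position; "ee_rot": TCP orientation; "contact_force": force on the tool from outside, world axes, zero at the start; "moment": the same for the moment, N m; "opening": finger opening in m.
Only numpy, scipy, OpenCV 4.12 (cv2) and the standard library are available. Lean on these libraries where they do the work, as an engineer would, in place of code of your own. Each camera call takes 0.05 s, during which the arm holds its last target.

### The job

The egg grading machine is to be run on the fourth size. With its start button still locked, turn the big click dial until its white pointer line rests in the click at the fourth egg mark, counting from the smallest egg; then slide the steel lock tab fully aside so that the start button is uncovered, and press that button all the way down and let it spring back. Leave the dial on that mark, the tab aside, and the carton, bottle and torch where they are.

Things in the scene. Friction and masses are not known exactly. Their poses are not given: they have to be found in the camera images.
- console: Egg grading machine, fixed: grey steel box 190 (x) x 390 (y) x 60 mm high, its -x side facing the robot; on its +x side a 290 mm roller lane with eggs (to 125 mm above the table). Origin: centre of the underside, z up. On its top, 190 mm apart along y, are a dial plate and a start plate with the same yaw; which is on the left varies
- dial_plate (a point): Grey plate 160 (x) x 170 (y) mm under the dial, at the machine's yaw; this point is on the dial's vertical axis at the plate's top face, z up. Six pale egg-shaped marks lie on it around the disc, 30 degrees apart, growing in size clockwise seen from above: the smallest 75 degrees left, the largest 75 degrees right of its +x (the side away from the robot)
- dial_grip (a point): The dial: black disc, 92 mm diameter, 16 mm thick, carrying an upright bar to grip, 88 mm long, 18 mm thick, 37 mm tall. This point is on the vertical turning axis in the bar, 24 mm above the disc's face, 12 mm below the bar's top. x runs along the bar to the end with the white pointer line, y across its thickness, z up; it turns with the dial
- dial (a joint): Dial angle in rad, growing clockwise seen from above, stops at 0 and 2.618. Six sprung clicks 0.524 apart: 0 = first (smallest egg), 0.524 second, 1.047 third, 1.571 fourth, 2.094 fifth, 2.618 sixth. Let go, it springs into the nearest click; about 0.1 N m takes it over one. It starts in the first, second or third (rarely balanced between two)
- tab_grip (a point): Lock tab: steel plate 94 (x) x 64 (y) x 5 mm on two rails, covering the start button, with an upright fin on its middle, 60 mm long (x), 14 mm thick (y), 34 mm tall. This point is in the fin's middle, 22 mm above the plate's top face, 12 mm below the fin's top; z up. To uncover the button the tab slides towards this frame's -y. The point moves with the tab
- tab (a joint): How far the tab is slid, in m: near 0 = closed over the button, 0.07 = fully aside (stop). Stays where left; about 2 N of friction.
- start_top (a point): The start button: a round white push button, 48 mm diameter, between the two rails (68 mm apart) on the start plate. This point is the centre of its top face, z up, 2 mm below the tab plate's underside and the rail tops. The fin, with the tab fully aside, is 70 mm from it.
- start (a joint): How far the button is pressed, in m: 0 = up, 0.008 = all the way down (stop). Spring, about 2 N at first and 6 N fully down; it springs back when let go.
- carton_mid (a point): Bystander: open pulp carton with six eggs, 150 x 105 mm and about 75 mm high, loose beside the machine. This point is 30 mm above its underside.
- bottle_mid (a point): Bystander: upright white bottle, 64 mm diameter, 150 mm tall, loose. This point is at half height.
- torch_mid (a point): Bystander: aluminium candling torch 140 mm long, lying beside the machine, loose. This point is on its axis near the middle, 24 mm above the table; x along the torch.

How it is judged:
By the outcome, as a careful person would: the job done as asked, in the order asked, and still so for the second after the job is handed in, with the robot touching nothing.
It also fails if it takes over 54 s, if anything falls off the work surface, if the arm or the gripper's body presses on something with over 40 N, if the wrist force passes 120 N, or if a joint passes its speed limit or range.

## Working session

There is one attempt and no reset: what is moved stays moved. The work goes in short steps, Python scripts to look and compute and a tool call to move; the robot and the scene stay as the last step left them, time stands still between calls to the robot, and variables do not carry over. Pictures are saved under pics/ and viewed, and the job is handed in when it is done.

Besides the shell and the picture viewer there is one more tool, called after ">>>" as name(argument=value, ...) on one line, values as JSON. carry_out: Moves the arm, as the interface text tells. Its arguments: {"type":"object","properties":{"linear":{"type":"array","items":{"type":"array","items":{"type":"number"}}},"twist":{"type":"array","items":{"type":"array","items":{"type":"number"}}},"hand":{"type":"array","items":{"type":"number"}},"newtons":{"type":"number"}},"required":["linear","twist","hand"]}

```bash
ls; mkdir -p pics
python3 - <<'E'
from workcell import ctrl, vision
import cv2
o=ctrl.get_obs(); print(o)
for n in ("scene","side"):
    im=vision.read_camera(n); cv2.imwrite(f"pics/{n}0.png",cv2.cvtColor(im,cv2.COLOR_RGB2BGR)); i=vision.camera_info(n); print(n,i)
print(vision.camera_info("wrist"))
E
```

```text
pics
{'clock': 0.0, 'qpos': array([-1.21730066e+00,  5.28483560e-02,  1.40177666e+00,  1.90363680e-05,
        1.68858757e+00, -7.03124975e-02]), 'joint_velocities': array([-3.55135142e-04, -1.94039052e-04,  1.42130074e-03,  1.71350624e-04,
        2.63781273e-04,  7.32228535e-05]), 'joint_torque': array([ 3.16934820e-04, -3.81665111e+01, -3.60188234e+01, -5.86631884e-06,
        6.12306845e-03, -2.89279410e-05]), 'tool_pos': array([ 0.2157971 , -0.47821522,  0.20794017]), 'ee_rot': array([-4.93740190e-04,  8.40010648e-01, -5.42569309e-01, -6.42152664e-04]), 'contact_force': array([-0.03378374, -0.27141964,  0.19164739]), 'moment': array([-0.04063584,  0.03987141, -0.02380072]), 'opening': 0.08523286854048928}
scene {'fx': 379.5853712022811, 'fy': 379.5853712022811, 'cx': 249.86394845182903, 'cy': 201.56670654728302, 'D': array([-0.02713634,  0.        ,  0.        ,  0.        ,  0.        ]), 'extrinsics': array([[ 0.45328465,  0.73454023, -0.50495908,  1.0254207 ],
       [ 0.89130845, -0.36708317,  0.26611876, -0.23204985],
       [ 0.01011295, -0.57070184, -0.82109508,  0.946040
[... 350 characters left out ...]
,  0.50932226, -0.59717451,  0.70571356],
       [-0.01611854, -0.76895182, -0.63910351,  0.85390721],
       [ 0.        ,  0.        ,  0.        ,  1.        ]])}
{'fx': 273.9725655249595, 'fy': 273.9725655249595, 'cx': 256.4775798399105, 'cy': 185.02519510886745, 'D': array([-0.02554854,  0.        ,  0.        ,  0.        ,  0.        ]), 'hand_eye': array([[ 9.99999984e-01, -6.43890527e-05, -1.69836021e-04,
        -1.52341707e-03],
       [ 1.08805909e-04,  9.61075735e-01,  2.76285032e-01,
        -6.97157267e-02],
       [ 1.45435547e-04, -2.76285046e-01,  9.61075727e-01,
        -1.65115360e-01],
       [ 0.00000000e+00,  0.00000000e+00,  0.00000000e+00,
         1.00000000e+00]])}
```

View pics/scene0.png

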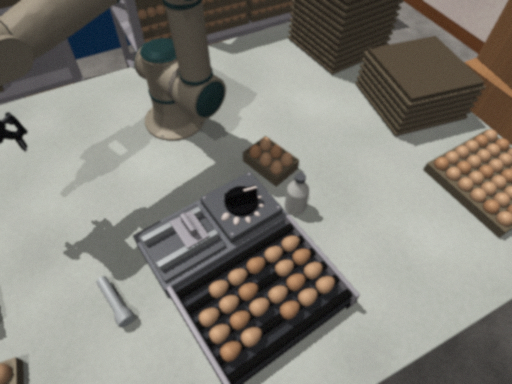

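View pics/side0.png

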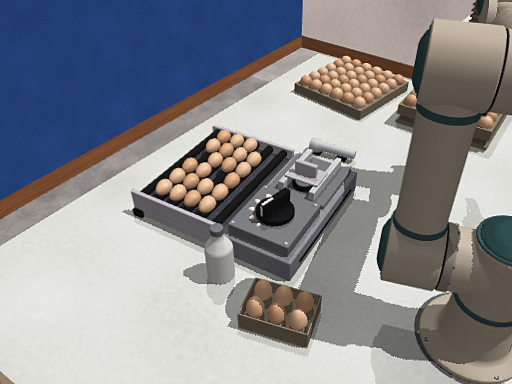

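The dial is on the robot's left, around (242,200) in scene and (272,208) in side. The start plate is on the right, around (183,240) in scene. The carton and bottle sit beside the dial, and the torch is on the -y side. Next I'll crop in and get rough positions.

```bash
cat > h.py <<'E'
import numpy as np, cv2
from scipy.spatial.transform import Rotation as R
from workcell import ctrl, vision
def T_tool(o):
    T=np.eye(4); w,x,y,z=o["ee_rot"]; T[:3,:3]=R.from_quat([x,y,z,w]).as_matrix(); T[:3,3]=o["tool_pos"]; return T
def cam(n,o=None):
    i=vision.camera_info(n); K=np.array([[i["fx"],0,i["cx"]],[0,i["fy"],i["cy"]],[0,0,1]])
    T=i["extrinsics"] if n!="wrist" else T_tool(o)@i["hand_eye"]
    return K,np.array(i["D"]),T
def rays(c,px):
    K,D,T=c; p=cv2.undistortPoints(np.array(px,float).reshape(-1,1,2),K,D).reshape(-1,2)
    d=np.c_[p,np.ones(len(p))]@T[:3,:3].T; return T[:3,3],d
def onz(c,px,z):
    o,d=rays(c,px); return o+d*((z-o[2])/d[:,2])[:,None]
def proj(c,P):
    K,D,T=c; Ti=np.linalg.inv(T); return cv2.projectPoints(np.array(P,float).reshape(-1,1,3),cv2.Rodrigues(Ti[:3,:3])[0],Ti[:3,3],K,D)[0].reshape(-1,2)
def tri(cs,ps):
    A=np.zeros((3,3));b=np.zeros(3)
    for c,p in zip(cs,ps):
        o,d=rays(c,[p]); d=d[0]/np.linalg.norm(d[0]); M=np.eye(3)-np.outer(d,d);A+=M;b+=M@o
    return np.linalg.solve(A,b)
E
python3 - <<'E'
from h import *
a=cv2.imread("pics/scene0.png");b=cv2.imread("pics/side0.png")
cv2.imwrite("pics/c1.png",cv2.resize(a[160:310,120:300],None,fx=4,fy=4,interpolation=2))
cv2.imwrite("pics/c2.png",cv2.resize(b[130:280,210:370],None,fx=4,fy=4,interpolation=2))
s,d=cam("scene"),cam("side")
print(onz(s,[[242,200]],.08),onz(d,[[272,208]],.08)); print(tri([s,d],[[242,200],[274,208]]))
E
```

```text
[[0.47828837 0.0314461  0.08      ]] [[0.5123771  0.00371605 0.08      ]]
[0.49256142 0.02348549 0.10389664]
```

View pics/c1.png

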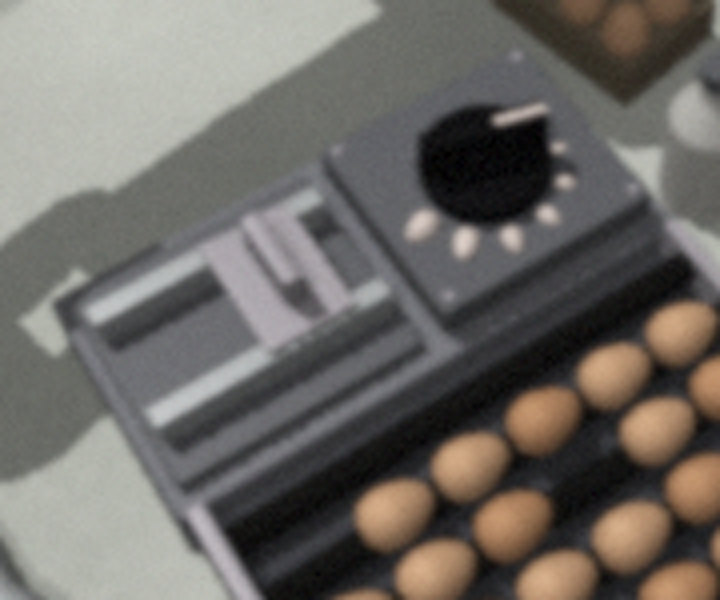

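View pics/c2.png

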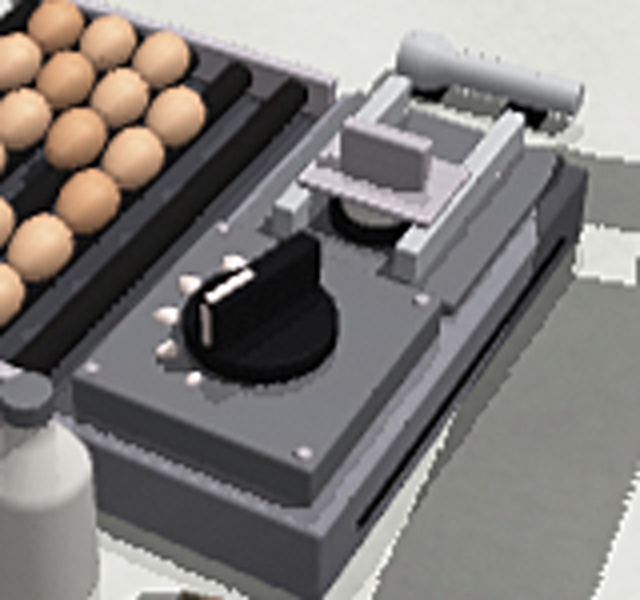

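Run:
```python
from h import *
s,d=cam("scene"),cam("side")
P=onz(s,np.array([[330,150],[520,55],[650,190],[450,310]])/4+[120,160],.08); print(P.round(3))
Q=onz(d,np.array([[80,375],[310,495],[440,300],[220,225]])/4+[210,130],.08); print(Q.round(3))
# bar: white line ends top
print(onz(s,np.array([[495,122],[545,105]])/4+[120,160],.12), onz(d,np.array([[205,297],[255,270]])/4+[210,130],.12))
# fin ends
print(tri([s,d],[np.array([247,215])/4+[120,160],np.array([430,145])/4+[210,130]]),tri([s,d],[np.array([292,278])/4+[120,160],np.array([343,122])/4+[210,130]]))
```

```text
[[ 0.421 -0.064  0.08 ]
 [ 0.405  0.094  0.08 ]
 [ 0.551  0.12   0.08 ]
 [ 0.574 -0.044  0.08 ]]
[[ 0.557  0.108  0.08 ]
 [ 0.393  0.104  0.08 ]
 [ 0.426 -0.076  0.08 ]
 [ 0.578 -0.053  0.08 ]]
[[0.47753624 0.03740244 0.12      ]
 [0.47985832 0.07431645 0.12      ]] [[0.51251572 0.04460287 0.12      ]
 [0.50414042 0.00753284 0.12      ]]
[ 0.48102199 -0.14180495  0.13379215] [ 0.53847016 -0.13224721  0.13314619]
```

>>> carry_out(linear=[[14,27,12],[28,54,24],[42,81,36],[56,108,48],[70,135,60],[84,162,72],[98,189,84],[112,216,96]], twist=[[0,0,0.063],[0,0,0.126],[0,0,0.189],[0,0,0.252],[0,0,0.315],[0,0,0.378],[0,0,0.441],[0,0,0.504]], hand=[1,1,1,1,1,1,1,1])

```text
clock: 0.77
tool_pos: [0.3282, -0.2611, 0.3051]
ee_rot: [-0.0, 0.949, -0.315, -0.0]
contact_force: [1.1, 0.0, 0.4]
opening: 0.0855
```

>>> carry_out(linear=[[14,27,2],[28,54,4],[42,81,6],[56,108,8],[70,135,10],[84,162,12],[98,189,14],[112,213,15]], twist=[[0,0,0.063],[0,0,0.126],[0,0,0.189],[0,0,0.252],[0,0,0.315],[0,0,0.378],[0,0,0.441],[0,0,0.504]], hand=[1,1,1,1,1,1,1,1])

```text
clock: 1.43
tool_pos: [0.4403, -0.0478, 0.3198]
ee_rot: [-0.0, 0.998, -0.068, 0.0]
contact_force: [0.3, -1.6, -0.1]
opening: 0.0854
```

Run:
```python
from h import *
o=ctrl.get_obs(); im=vision.read_camera("wrist"); cv2.imwrite("pics/w1.png",im[...,::-1]); o2=ctrl.get_obs()
import pickle; pickle.dump(o2,open("w1.pkl","wb")); print(o["clock"],o["tool_pos"],o2["tool_pos"],o["qpos"],o["joint_velocities"].round(3))
cv2.imwrite("pics/w1b.png",cv2.resize(im[...,::-1],(800,600),interpolation=2))
```

```text
1.4333 [ 0.44030274 -0.04779103  0.31982965] [ 0.44178823 -0.04477487  0.31941543] [-1.91598663e-01 -1.75181478e-01  1.39910443e+00  1.04333142e-04
  1.91766910e+00 -5.62473796e-02] [ 0.718  0.372 -0.341 -0.006 -0.029 -0.038]
```

View pics/w1b.png

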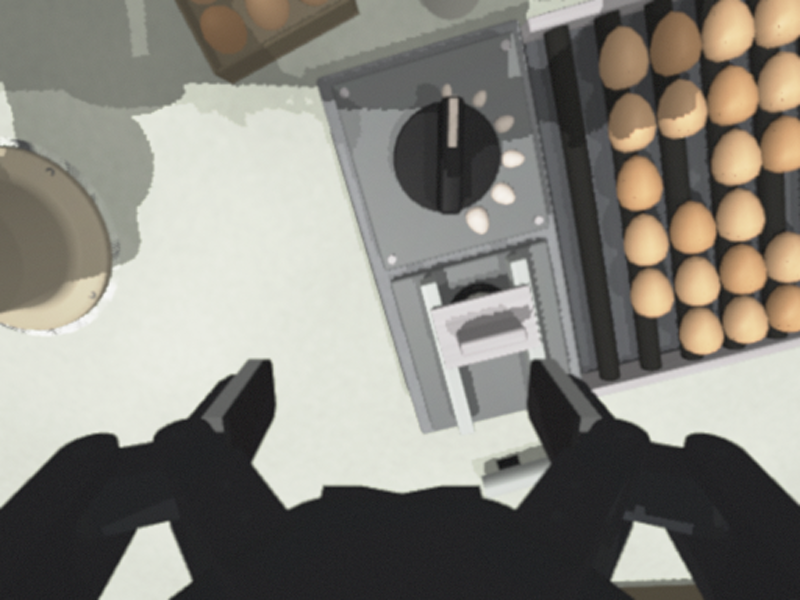

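The wrist view shows the dial at (447,155) in this 800-px image, with the pointer at the first mark. The tab fin is at about (492,340). The arm was still settling during that picture, so I'll retake it and measure from features.

Run:
```python
from h import *
vision.read_camera("side"); vision.read_camera("side")
o=ctrl.get_obs(); im=vision.read_camera("wrist"); cv2.imwrite("pics/w2.png",im[...,::-1])
import pickle; pickle.dump(o,open("w2.pkl","wb")); print(o["clock"],o["tool_pos"],o["ee_rot"],o["joint_velocities"].round(3))
cv2.imwrite("pics/w2b.png",cv2.resize(im[30:280,190:390][...,::-1],None,fx=2.4,fy=2.4,interpolation=2)) if 0 else cv2.imwrite("pics/w2b.png",cv2.resize(im[30:290,190:390][...,::-1],(460,598),interpolation=2))
g=im.astype(int).sum(2)
m=(g<110).astype(np.uint8); m[280:]=0
n,l,st,ce=cv2.connectedComponentsWithStats(m)
for k in range(1,n):
    if st[k,4]>150: print("dark",st[k],ce[k])
hsv=cv2.cvtColor(im,cv2.COLOR_RGB2HSV)
m=((hsv[...,2]>165)&(hsv[...,1]<60)).astype(np.uint8)
n,l,st,ce=cv2.connectedComponentsWithStats(m)
for k in range(1,n):
    if st[k,4]>3 and 190<ce[k][0]<390 and ce[k][1]<300: print("lite",st[k],ce[k])
```

```text
1.5833 [ 0.44021959 -0.04829984  0.31923305] [-5.77279733e-05  9.97688625e-01 -6.79486085e-02 -6.24926764e-04] [-0.051 -0.018  0.014 -0.011  0.004  0.001]
dark [413   0  18  28 223] [419.61434978   8.46188341]
dark [381   7  16  25 198] [387.42929293  16.15656566]
dark [352  28  23  67 825] [362.91878788  61.72      ]
dark [272  63  16  71 318] [281.73584906  91.70125786]
dark [293  63   6  51 153] [295.49673203  88.29411765]
dark [ 100  232   75   48 1305] [151.6651341  262.76475096]
dark [339 232  31  48 918] [352.22766885 259.69607843]
dark [371 251  43  29 315] [390.50793651 271.83492063]
lite [338   0  48  20 644] [358.0326087    6.95652174]
lite [285  55   3   5  11] [286.18181818  57.27272727]
lite [305  59   6   7  29] [307.48275862  62.27586207]
lite [288  63   4  30 117] [289.51282051  77.37606838]
lite [320  75   8   8  47] [323.29787234  78.42553191]
lite [322  96  14  11 133] [328.03759398 100.96240602]
lite [314 117  16  14 172] [321.79651163 123.69186047]
lite [298 133  15  17 200] [305.585 140.65 ]
lite [342 138   6   6  29] [344.86206897 140.4137931 ]
lite [343 143  28  97 277] [359.84476534 190.00361011]
lite [248 163   7   7  33] [250.45454545 166.        ]
```

View pics/w2b.png

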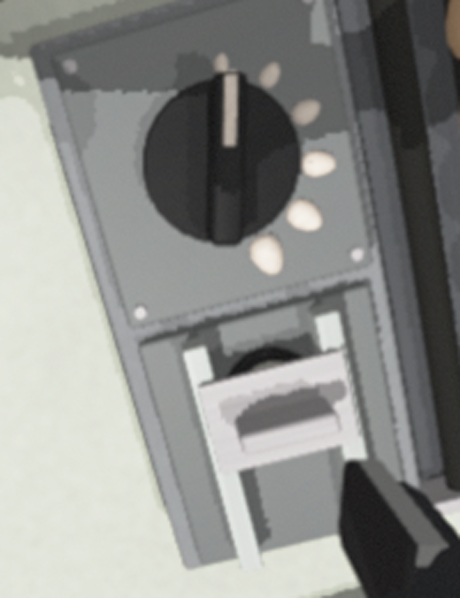

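Run:
```python
from h import *
import pickle
from scipy.optimize import least_squares
o=pickle.load(open("w2.pkl","rb")); w=cam("wrist",o); s,d=cam("scene"),cam("side")
S=lambda x,y:np.array([x/4+120,y/4+160]); D=lambda x,y:np.array([x/4+210,y/4+130])
W=[(220.4,59.1),(250.45,166),(344.9,140.4)]
for a,b,c in zip(W,[S(516,57),S(337,150),S(448,297)],[D(303,453),D(420,300),D(223,228)]):
    print("screw",tri([w,s,d],[a,b,c]).round(4),tri([w,d],[a,c]).round(4),tri([w,s],[a,b]).round(4),tri([s,d],[b,c]).round(4))
eggs=[(286.2,57.3),(307.5,62.3),(323.3,78.4),(328.0,101),(321.8,123.7),(305.6,140.65)]
for z in (.075,.08,.085):
    E=onz(w,eggs,z)[:,:2]; 
    r=least_squares(lambda p:np.hypot(*(E-p[:2]).T)-p[2],[.49,.02,.06]); 
    az=np.degrees(np.arctan2(*(E-r.x[:2]).T[::-1])); print(z,r.x.round(4),(r.fun*1000).round(1),az.round(1))
    sc=onz(w,W,z)[:,:2]; print((sc[0]+sc[2])/2,np.hypot(*(sc[0]-sc[1])),np.hypot(*(sc[2]-sc[1])),np.degrees(np.arctan2(*(sc[2]-sc[1])[::-1])),np.degrees(np.arctan2(*(sc[0]-sc[1])[::-1])))
# fin in wrist crop: top face corners ; bar top
C=lambda x,y:(x/2.3+190,y/2.3+30)
print("fin top z.13",onz(w,[C(243,452),C(240,433),C(338,410),C(341,430)],.13))
print("bar top .13",onz(w,[C(222,72),C(240,72),C(212,243),C(243,243)],.135), onz(w,[C(231,75),C(230,145)],.135))
```

```text
screw [0.4099 0.0882 0.0886] [0.4092 0.0891 0.0907] [0.4084 0.0895 0.0846] [0.4106 0.0872 0.0882]
screw [ 0.4292 -0.0603  0.0887] [ 0.4289 -0.0593  0.0901] [ 0.4281 -0.0605  0.0867] [ 0.43   -0.0606  0.0887]
screw [ 0.5685 -0.0422  0.0881] [ 0.5672 -0.0412  0.0903] [ 0.5687 -0.0418  0.0869] [ 0.5687 -0.0428  0.0882]
0.075 [0.4904 0.0212 0.0615] [-0.5  0.4  0.6 -0.6 -0.4  0.4] [ 82.9  54.3  25.1  -4.7 -35.8 -67.4]
[0.49001581 0.02419245] 0.1560800856821492 0.14619155248363377 7.68208031188303 97.285956202251
0.08 [0.4899 0.0212 0.0607] [-0.5  0.4  0.6 -0.6 -0.4  0.4] [ 82.9  54.3  25.1  -4.7 -35.8 -67.4]
[0.48951306 0.02417078] 0.15417366157179038 0.14440591084224494 7.68208031188303 97.285956202251
0.085 [0.4894 0.0212 0.06  ] [-0.5  0.4  0.6 -0.6 -0.4  0.4] [ 82.9  54.3  25.1  -4.7 -35.8 -67.4]
[0.48901031 0.02414911] 0.15226723746143153 0.14262026920085605 7.682080311883034 97.285956202251
fin top z.13 [[ 0.4810987  -0.14619625  0.13      ]
 [ 0.48049406 -0.1334403   0.13      ]
 [ 0.5403761  -0.12665024  0.13      ]
 [ 0.54149215 -0.13987675  0.13      ]]
bar top .13 [[ 0.4906218   0.06865485  0.135     ]
 [ 0.4997808   0.06742434  0.135     ]
 [ 0.47582882 -0.01717888  0.135     ]
 [ 0.49270326 -0.01946959  0.135     ]] [[0.49505064 0.06661275 0.135     ]
 [0.49094619 0.03250944 0.135     ]]
```

Measurements agree: plate top is at about 0.088, yaw about 7.5°, dial axis at about (0.489, 0.0235). The screw spacing is consistent too. The bar points at az 83°, which is the first mark, so the dial needs 90° clockwise. I'll move above it first.

>>> carry_out(linear=[[8,12,-15],[16,24,-32],[24,36,-50],[32,48,-68],[40,60,-86],[49,73,-104],[49,73,-110],[49,73,-110]], twist=[[0,0,0],[0,0,0],[0,0,0],[0,0,0],[0,0,0],[0,0,0],[0,0,0],[0,0,0]], hand=[1,1,1,1,1,1,1,1], newtons=30)

```text
clock: 2.3
tool_pos: [0.4879, 0.0226, 0.2078]
ee_rot: [0.0, 0.998, -0.07, -0.002]
contact_force: [1.0, -1.2, -0.2]
opening: 0.0858
```

Run:
```python
from h import *
o=ctrl.get_obs(); im=vision.read_camera("wrist")
im2=cv2.resize(im[...,::-1],(800,600),interpolation=2);w=cam("wrist",o)
print(o["clock"],o["tool_pos"],o["ee_rot"],o["contact_force"],o["moment"])
u=np.array([np.cos(np.radians(82.5)),np.sin(np.radians(82.5)),0]);c=np.array([.489,.0235,.141])
for p in proj(w,[c,c+.044*u,c-.044*u]): cv2.circle(im2,tuple(int(v) for v in (p*1.5625)),4,(0,0,255),1)
cv2.imwrite("pics/w3b.png",im2)
```

```text
2.3 [0.48786966 0.0226015  0.20781436] [ 3.01197611e-04  9.97548548e-01 -6.99476053e-02 -2.03397919e-03] [ 1.00858906 -1.15868099 -0.16021746] [ 0.00259477 -0.01278334 -0.00242651]
```

View pics/w3b.png

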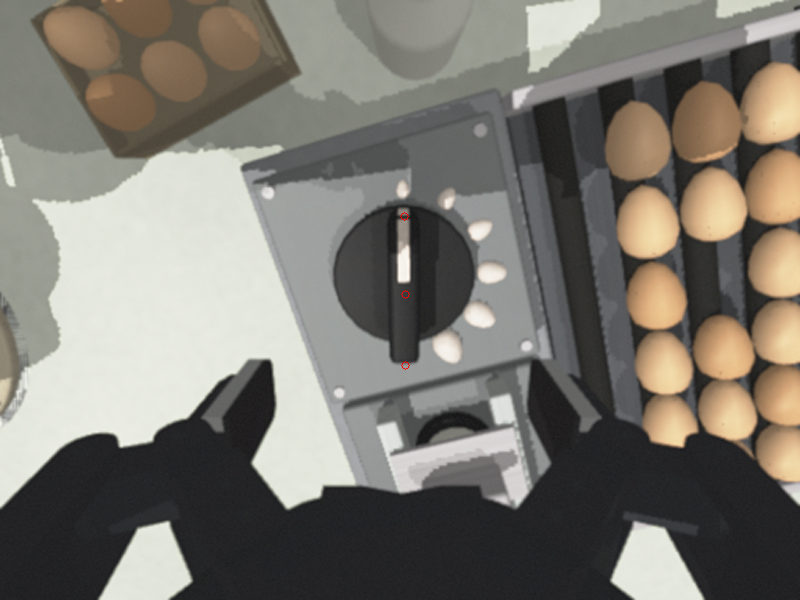

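Run:
```python
from h import *
o=ctrl.get_obs(); w=cam("wrist",o); print(o["tool_pos"])
P=onz(w,np.array([[268,192],[480.5,130.5],[526.5,346],[339,393]])/1.5625,.088); print(P.round(4),P.mean(0))
a=P[2]-P[3];b=P[1]-P[0];print(np.degrees(np.arctan2(a[1],a[0])),np.degrees(np.arctan2(b[1],b[0])))
B=onz(w,np.array([[391,361],[417,361],[404,283],[404,217]])/1.5625,.141);print(B.round(4))
```

```text
[0.48834806 0.02234379 0.20950658]
[[ 0.4084  0.0893  0.088 ]
 [ 0.55    0.1076  0.088 ]
 [ 0.5699 -0.044   0.088 ]
 [ 0.4282 -0.0625  0.088 ]] [0.4891026  0.02259511 0.088     ]
7.468777949946778 7.393865430715345
[[ 0.4756 -0.0169  0.141 ]
 [ 0.491  -0.0191  0.141 ]
 [ 0.49    0.0298  0.141 ]
 [ 0.4951  0.0665  0.141 ]]
```

>>> carry_out(linear=[[0,0,-20],[0,0,-40],[0,0,-60],[0,0,-74],[0,0,-81],[0,0,-81],[0,0,-81],[0,0,-81]], twist=[[0,0,0],[0,0,0],[0,0,0],[0,0,0],[0,0,0],[0,0,0],[0,0,0],[0,0,0]], hand=[1,1,1,1,1,1,-0.2,-1], newtons=30)

```text
clock: 3.02
tool_pos: [0.4898, 0.023, 0.1307]
ee_rot: [-0.0, 0.998, -0.07, 0.002]
contact_force: [-0.2, 0.6, -0.1]
opening: 0.0643
```

>>> carry_out(linear=[[0,0,0],[0,0,0],[0,0,0],[0,0,0],[0,0,0],[0,0,0]], twist=[[0,0,0],[0,0,0],[0,0,0],[0,0,0],[0,0,0],[0,0,0]], hand=[-1,-1,-1,-1,-1,-1])

```text
clock: 3.52
tool_pos: [0.4889, 0.0235, 0.1288]
ee_rot: [-0.0, 0.998, -0.069, 0.0]
contact_force: [0.2, 0.2, 0.0]
opening: 0.0002
```

The jaws closed on nothing, so I'll look.

Run:
```python
from h import *
o=ctrl.get_obs(); im=vision.read_camera("wrist"); print(o)
cv2.imwrite("pics/w4b.png",cv2.resize(im[...,::-1],(800,600),interpolation=2))
a=vision.read_camera("scene");b=vision.read_camera("side")
cv2.imwrite("pics/s4.png",np.hstack([cv2.resize(x,(400,400),interpolation=2) for x in (a[140:270,180:310],b[130:260,210:340])])[...,::-1])
```

```text
{'clock': 3.5167, 'qpos': array([-2.74862066e-02, -8.69648845e-03,  1.62270751e+00, -2.53372313e-06,
        1.52747296e+00,  1.11448402e-01]), 'joint_velocities': array([-1.02713000e-04,  3.08326326e-04,  1.55179036e-03, -1.35760491e-03,
        1.10986721e-05,  5.45588956e-04]), 'joint_torque': array([-2.32030114e-03, -3.47231734e+01, -3.50636566e+01, -2.99264284e-04,
        9.42666593e-04, -1.60116015e-04]), 'tool_pos': array([0.48892949, 0.02347097, 0.12884963]), 'ee_rot': array([-1.01597046e-06,  9.97588119e-01, -6.94113916e-02,  5.43440107e-05]), 'contact_force': array([0.23535495, 0.22276945, 0.04265265]), 'moment': array([ 0.00760897, -0.03866968,  0.01168488]), 'opening': 0.000245394007594676}
```

View pics/w4b.png

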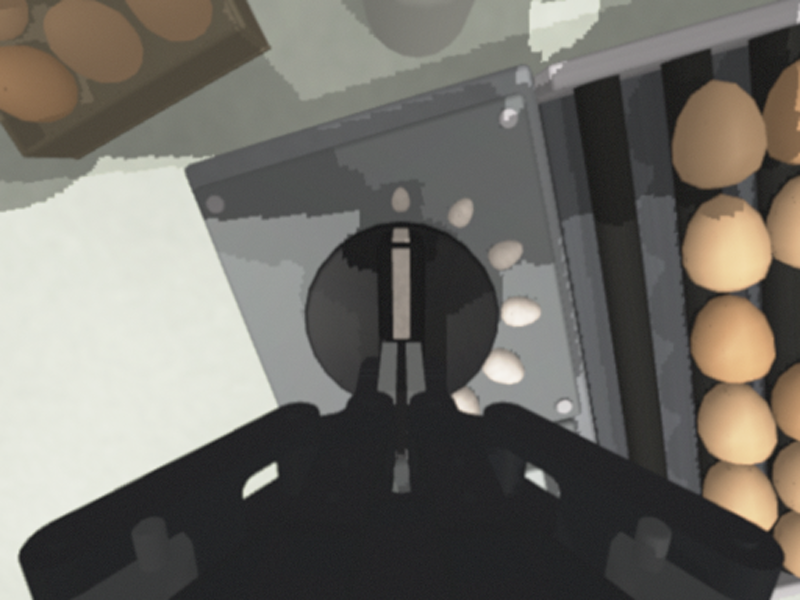

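View pics/s4.png

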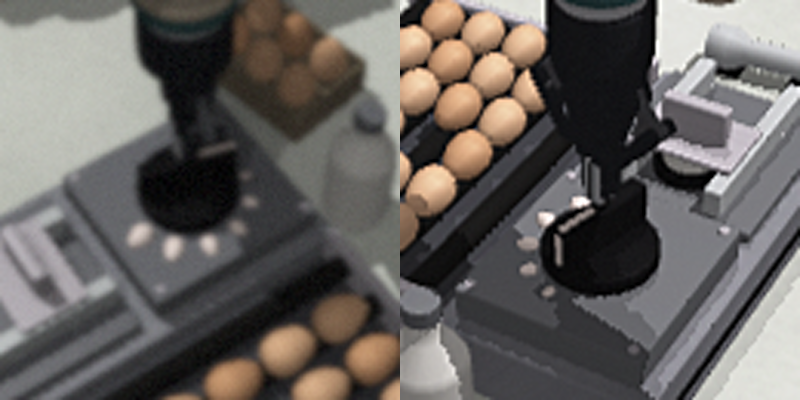

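Run:
```python
from h import *
import pickle
o=pickle.load(open("w2.pkl","rb")); w=cam("wrist",o); s,d=cam("scene"),cam("side")
S=lambda x,y:np.array([x/4+120,y/4+160]); D=lambda x,y:np.array([x/4+210,y/4+130]);C=lambda x,y:(x/2.3+190,y/2.3+30)
for nm,a,b,c in (("inner",C(230,146),S(495,122),D(255,270)),("outer",C(231,74),S(546,105),D(205,297))):
    print(nm,tri([w,s,d],[a,b,c]).round(4),tri([w,d],[a,c]).round(4),tri([w,s],[a,b]).round(4),tri([s,d],[b,c]).round(4))
o=ctrl.get_obs();w=cam("wrist",o);T=T_tool(o)
print(proj(w,[T[:3,3],T[:3,3]-[0,0,.017],T[:3,3]+.011*T[:3,1]-[0,0,.017],T[:3,3]-.011*T[:3,1]-[0,0,.017]])*1.5625)
a=cv2.imread("pics/s4.png");cv2.imwrite("pics/s4z.png",cv2.resize(a[100:300,500:700],(600,600),interpolation=2))
c2=cv2.imread("pics/w4b.png");cv2.imwrite("pics/w4z.png",cv2.resize(c2[200:450,280:530],(600,600),interpolation=2))
```

```text
inner [0.4899 0.0303 0.1413] [0.4884 0.0309 0.1439] [0.4903 0.0315 0.139 ] [0.4899 0.0293 0.141 ]
outer [0.4948 0.0661 0.1433] [0.4943 0.0662 0.1441] [0.4943 0.0666 0.1416] [0.4954 0.066  0.1435]
[[403.63643723 343.88264486]
 [403.38318061 328.96869323]
 [403.34442747 351.2159162 ]
 [403.42280011 305.99857659]]
```

View pics/s4z.png

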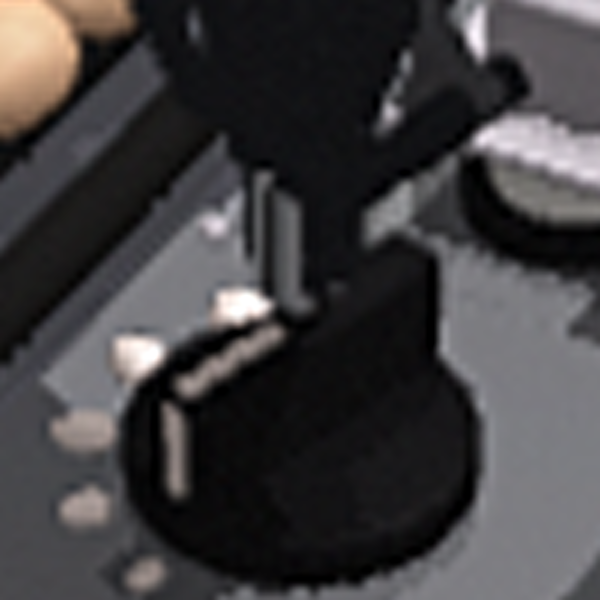

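View pics/w4z.png

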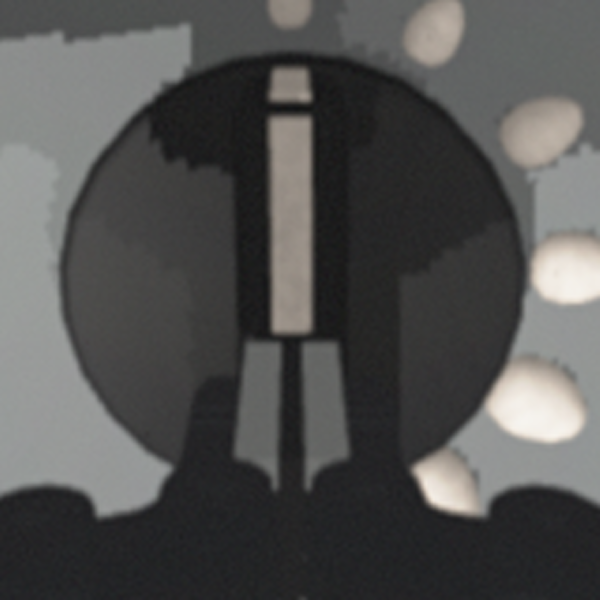

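Run:
```python
from h import *
d=cam("side");s=cam("scene")
o=ctrl.get_obs();T=T_tool(o);w=cam("wrist",o)
for dz in (.017,.010,0,-.01,-.017,-.025):
    p=T@np.array([0,-.011,dz,1]);print(dz,p[:3].round(4),"s4z",((proj(d,[p[:3]])[0]-[210,130])*400/130-[100,100])*3,"w4z",(proj(w,[p[:3]])[0]*1.5625-[280,200])*2.4)
# open fingers in w3 view (fingertips at pads)
i=vision.camera_info("wrist");K=np.array([[i["fx"],0,i["cx"]],[0,i["fy"],i["cy"]],[0,0,1]])
for x in(-.0427,.0427):
  for z in (.017,.004,-.01):
    print(x,z,proj((K,i["D"],i["hand_eye"]),[[x,-.011,z],[x,.011,z]]).ravel()*1.5625)
```

```text
0.017 [0.4904 0.0343 0.1118] s4z [267.46643885 423.45694679] w4z [296.2183042  254.39934202]
0.01 [0.4904 0.0343 0.1188] s4z [267.38157871 402.49902923] w4z [296.46211016 266.61864686]
0 [0.4904 0.0343 0.1288] s4z [267.25885188 372.26630969] w4z [296.84272993 285.69899524]
-0.01 [0.4904 0.0343 0.1388] s4z [267.13433073 341.68403199] w4z [297.26728735 306.98779355]
-0.017 [0.4904 0.0343 0.1458] s4z [267.04607894 320.06539821] w4z [297.59484894 323.41711816]
-0.025 [0.4904 0.0343 0.1538] s4z [266.94410511 295.14267519] w4z [298.00464534 343.9762557 ]
-0.0427 0.017 [308.16838212 305.99725213 311.05820114 351.16646498]
-0.0427 0.004 [301.74393313 315.74200816 305.05512059 363.61070829]
-0.0427 -0.01 [293.75185102 327.87121605 297.62813356 379.0159923 ]
0.0427 0.017 [498.65046141 305.95935118 495.60620533 351.11946791]
0.0427 0.004 [505.45835443 315.69866929 501.96905896 363.55677101]
0.0427 -0.01 [513.92669727 327.82027517 509.8405282  378.95242787]
```

Both the wrist and side views put the closed fingertips at z≈0.150, just above the bar top (0.141). With the TCP at 0.129, that makes the real fingertips about 22 mm behind the TCP, not 17 mm ahead as stated. The jaws therefore closed above the bar. I'll open, go lower in force-checked steps, and use the grip opening (18 mm expected) to confirm.

>>> carry_out(linear=[[0,0,0],[0,0,0],[0,0,0],[0,0,0],[0,0,0],[0,0,-4],[0,0,-10],[0,0,-16]], twist=[[0,0,0],[0,0,0],[0,0,0],[0,0,0],[0,0,0],[0,0,0],[0,0,0],[0,0,0]], hand=[0,0,0,0,0,0,0,0])

```text
clock: 4.33
tool_pos: [0.4889, 0.0234, 0.1122]
ee_rot: [0.0, 0.998, -0.069, 0.0]
contact_force: [0.0, 0.5, 0.5]
opening: 0.043
```

>>> carry_out(linear=[[0,0,-4],[0,0,-8],[0,0,-12],[0,0,-12]], twist=[[0,0,0],[0,0,0],[0,0,0],[0,0,0]], hand=[0,0,0,0])

```text
clock: 4.67
tool_pos: [0.4884, 0.0235, 0.0997]
ee_rot: [0.0, 0.998, -0.069, -0.001]
contact_force: [-0.6, 0.6, -0.3]
opening: 0.0426
```

Run:
```python
from h import *
o=ctrl.get_obs(); im=vision.read_camera("wrist"); print(o["tool_pos"],o["contact_force"],o["opening"])
b=vision.read_camera("side")
x=cv2.resize(im[120:300,160:340],(400,400),interpolation=2); y=cv2.resize(b[150:240,220:310],(400,400),interpolation=2)
cv2.imwrite("pics/s5.png",np.hstack([x,y])[...,::-1])
```

```text
[0.4884032  0.02345561 0.09970702] [-0.61909625  0.57035521 -0.32242181] 0.042603181645525796
```

View pics/s5.png

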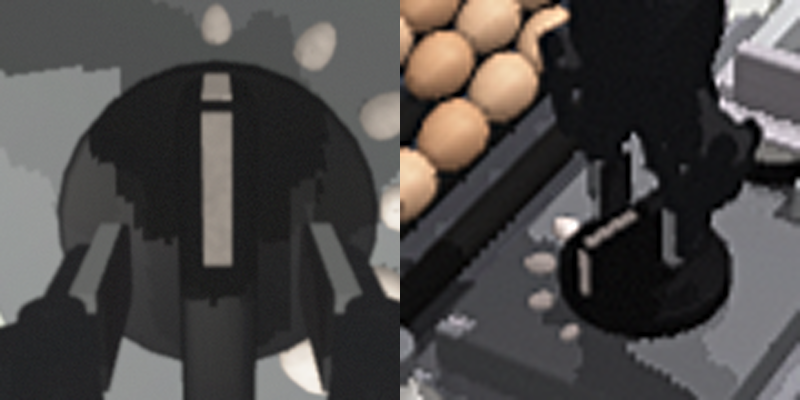

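The fingers now straddle the bar. I'll go 8 mm lower and close.

>>> carry_out(linear=[[0,0,-4],[0,0,-8],[0,0,-8],[0,0,-8],[0,0,-8],[0,0,-8],[0,0,-8],[0,0,-8]], twist=[[0,0,0],[0,0,0],[0,0,0],[0,0,0],[0,0,0],[0,0,0],[0,0,0],[0,0,0]], hand=[0,0,0,-1,-1,-1,-1,-1])

```text
clock: 5.43
tool_pos: [0.4891, 0.0234, 0.093]
ee_rot: [0.0, 0.998, -0.069, 0.0]
contact_force: [1.3, -0.2, 0.3]
opening: 0.0173
```

The opening is 17 mm, so the bar is gripped. Now I'll turn it 90° clockwise.

>>> carry_out(linear=[[0,0,0],[0,0,0],[0,0,0],[0,0,0],[0,0,0],[0,0,0],[0,0,0],[0,0,0]], twist=[[0,0,-0.1],[0,0,-0.2],[0,0,-0.3],[0,0,-0.4],[0,0,-0.5],[0,0,-0.6],[0,0,-0.7],[0,0,-0.8]], hand=[-1,-1,-1,-1,-1,-1,-1,-1])

```text
clock: 6.1
tool_pos: [0.4891, 0.0234, 0.093]
ee_rot: [-0.0, 0.891, -0.455, 0.0]
contact_force: [1.9, 0.3, 0.3]
opening: 0.0172
```

>>> carry_out(linear=[[0,0,0],[0,0,0],[0,0,0],[0,0,0],[0,0,0],[0,0,0],[0,0,0],[0,0,0]], twist=[[0,0,-0.1],[0,0,-0.2],[0,0,-0.3],[0,0,-0.4],[0,0,-0.5],[0,0,-0.6],[0,0,-0.7],[0,0,-0.77]], hand=[-1,-1,-1,-1,-1,-1,-1,-1])

```text
clock: 6.77
tool_pos: [0.4891, 0.0234, 0.093]
ee_rot: [0.0, -0.655, 0.756, -0.0]
contact_force: [0.5, -0.6, -0.2]
opening: 0.0176
```

>>> carry_out(linear=[[0,0,0],[0,0,0],[0,0,0]], twist=[[0,0,0],[0,0,0],[0,0,0]], hand=[-1,-1,-1])

```text
clock: 7.02
tool_pos: [0.4891, 0.0234, 0.093]
ee_rot: [0.0, -0.657, 0.754, -0.0]
contact_force: [1.5, -0.7, 0.3]
opening: 0.0174
```

Run:
```python
from h import *
o=ctrl.get_obs(); im=vision.read_camera("wrist"); print(o)
b=vision.read_camera("scene")
x=cv2.resize(im[80:380,106:406],(400,400),interpolation=2); y=cv2.resize(b[140:250,180:290],(400,400),interpolation=2)
cv2.imwrite("pics/s6.png",np.hstack([x,y])[...,::-1])
```

```text
{'clock': 7.0167, 'qpos': array([-2.75347847e-02,  2.18661277e-02,  1.66578782e+00, -6.51991719e-05,
        1.45346381e+00,  1.67937012e+00]), 'joint_velocities': array([-7.15518076e-04, -1.47007687e-03, -2.30113867e-05, -6.75034863e-04,
       -1.10975880e-03,  5.60112929e-03]), 'joint_torque': array([-2.01237516e-02, -3.49854326e+01, -3.36271834e+01, -2.05807312e-02,
        3.26200314e-01,  2.64338579e-02]), 'tool_pos': array([0.48908887, 0.02342402, 0.09298914]), 'ee_rot': array([ 1.52617330e-04, -6.57388310e-01,  7.53551957e-01, -1.84764007e-04]), 'contact_force': array([ 1.52966892, -0.71626758,  0.255689  ]), 'moment': array([-0.03688191, -0.18756075,  0.02577194]), 'opening': 0.01742829215906617}
```

View pics/s6.png

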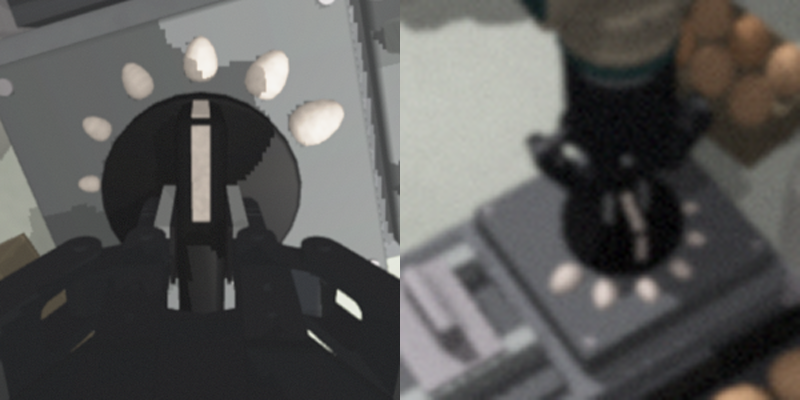

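The pointer is at the fourth mark from the smallest. I'll release, lift and move over beside the start plate to look.

>>> carry_out(linear=[[0,0,0],[0,0,0],[0,0,0],[0,0,0],[0,0,20],[0,0,45],[0,0,75],[0,0,100]], twist=[[0,0,0],[0,0,0],[0,0,0],[0,0,0],[0,0,0],[0,0,0],[0,0,0],[0,0,0]], hand=[0,0,0,0,0,0,0,0])

```text
clock: 7.78
tool_pos: [0.4889, 0.0234, 0.1946]
ee_rot: [0.0, -0.657, 0.754, -0.0]
contact_force: [1.0, 0.1, -0.3]
opening: 0.0429
```

>>> carry_out(linear=[[2,-20,0],[5,-45,0],[8,-70,0],[11,-95,0],[14,-120,0],[18,-145,0],[22,-160,0],[22,-160,0]], twist=[[0,0,0.05],[0,0,0.1],[0,0,0.15],[0,0,0.2],[0,0,0.267],[0,0,0.267],[0,0,0.267],[0,0,0.267]], hand=[0,0,0,0,0,0,0,0])

```text
clock: 8.45
tool_pos: [0.511, -0.1389, 0.1924]
ee_rot: [0.0, 0.75, -0.661, -0.0]
contact_force: [1.1, 2.0, 0.0]
opening: 0.0426
```

Run:
```python
from h import *
import pickle
vision.read_camera("side")
o=ctrl.get_obs(); im=vision.read_camera("wrist"); print(o["clock"],o["tool_pos"],o["ee_rot"],o["opening"]);pickle.dump(o,open("w7.pkl","wb"))
cv2.imwrite("pics/w7.png",im[...,::-1])
cv2.imwrite("pics/w7b.png",cv2.resize(im[...,::-1],(800,600),interpolation=2))
a=vision.read_camera("scene");b=vision.read_camera("side")
cv2.imwrite("pics/s7.png",np.hstack([cv2.resize(x,(400,400),interpolation=2) for x in (a[160:280,140:260],b[130:250,240:360])])[...,::-1])
```

```text
8.5 [ 0.51092977 -0.1373139   0.19246899] [ 7.62369216e-05  7.50377170e-01 -6.61009799e-01 -3.78107354e-04] 0.0424385158199415
```

View pics/w7b.png

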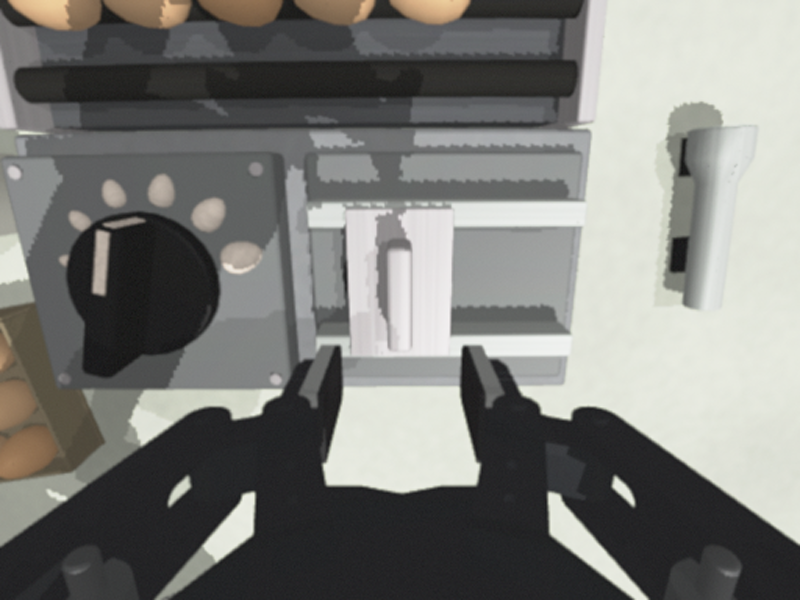

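View pics/s7.png

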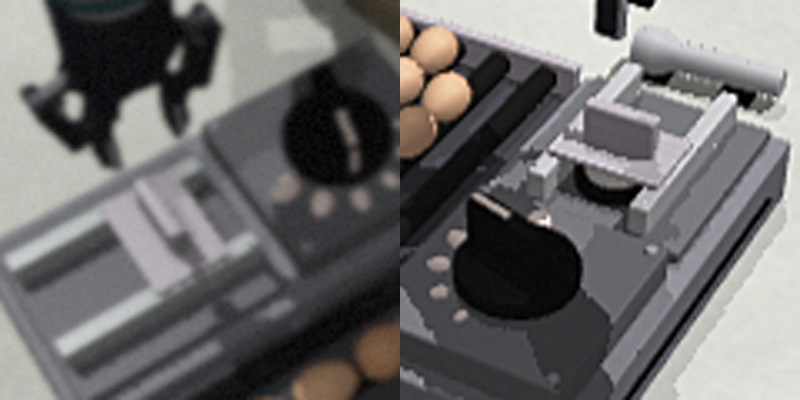

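Run:
```python
from h import *
import pickle
o=pickle.load(open("w7.pkl","rb")); w=cam("wrist",o); s,d=cam("scene"),cam("side")
az=lambda v:np.degrees(np.arctan2(v[1],v[0]))
B=onz(w,np.array([[100.5,293],[103,232]])/1.5625,.1415);print("line",B,az(B[1]-B[0]), "from centre",az(B[1]-[.489,.0235,.1415]))
S=lambda x,y:np.array([x*.3+140,y*.3+160]); D=lambda x,y:np.array([x*.3+240,y*.3+130])
F=onz(w,np.array([[400,250],[399,349],[388,349],[411,349]])/1.5625,.1335);print("fin",F,(F[0]+F[1])/2,az(F[0]-F[1]))
t=onz(w,np.array([[346,356],[450,356],[347,209],[453,208]])/1.5625,.0995);print("tab plate",t,t.mean(0),az(t[3]-t[1]),np.hypot(*(t[3]-t[1])[:2]),np.hypot(*(t[1]-t[0])[:2]))
```

```text
line [[0.49545012 0.0236851  0.1415    ]
 [0.52878057 0.02019306 0.1415    ]] -5.981068362111295 from centre -4.7520471110892
fin [[ 0.5369192  -0.13219794  0.1335    ]
 [ 0.48030014 -0.13879032  0.1335    ]
 [ 0.4795101  -0.13259377  0.1335    ]
 [ 0.48116055 -0.14555     0.1335    ]] [ 0.50860967 -0.13549413  0.1335    ] 6.641272762257212
tab plate [[ 0.45584742 -0.10657567  0.0995    ]
 [ 0.46449299 -0.17441868  0.0995    ]
 [ 0.55106248 -0.09848474  0.0995    ]
 [ 0.55960881 -0.16105883  0.0995    ]] [ 0.50775292 -0.13513448  0.0995    ] 7.995391197018838 0.09604949843778256 0.06839166293470057
```

Fin at (0.509, -0.1355), az about 7°; the pointer line reads az about -6° against -7.5° expected for click 4. Now I'll descend over the fin.

>>> carry_out(linear=[[-2,1,-20],[-2,1,-40],[-2,1,-60],[-2,1,-75],[-2,1,-85],[-2,1,-92],[-2,1,-98],[-2,1,-102]], twist=[[0,0,0],[0,0,0],[0,0,0],[0,0,0],[0,0,0],[0,0,0],[0,0,0],[0,0,0]], hand=[0,0,0,0,0,0,0,0])

```text
clock: 9.32
tool_pos: [0.5092, -0.1353, 0.0908]
ee_rot: [-0.0, 0.751, -0.66, 0.0]
contact_force: [-0.1, 0.3, 0.1]
opening: 0.0427
```

>>> carry_out(linear=[[0,0,0],[0,0,0],[0,0,0],[0,0,0],[0,0,0],[0,0,0]], twist=[[0,0,0],[0,0,0],[0,0,0],[0,0,0],[0,0,0],[0,0,0]], hand=[-1,-1,-1,-1,-1,-1])

```text
clock: 9.82
tool_pos: [0.5093, -0.1357, 0.0916]
ee_rot: [-0.0, 0.751, -0.66, 0.001]
contact_force: [-0.6, 0.6, 3.8]
opening: 0.0135
```

Run:
```python
from h import *
o=ctrl.get_obs(); print(o["clock"],o["tool_pos"],o["contact_force"],o["moment"],o["opening"])
im=vision.read_camera("wrist");b=vision.read_camera("side")
cv2.imwrite("pics/s8.png",np.hstack([cv2.resize(x,(400,400),interpolation=2) for x in (im[80:380,106:406],b[120:240,250:370])])[...,::-1])
```

```text
9.8167 [ 0.50932134 -0.13570578  0.0916268 ] [-0.62857263  0.56731496  3.84964331] [0.02180034 0.08255108 0.06428616] 0.013544840649968713
```

View pics/s8.png

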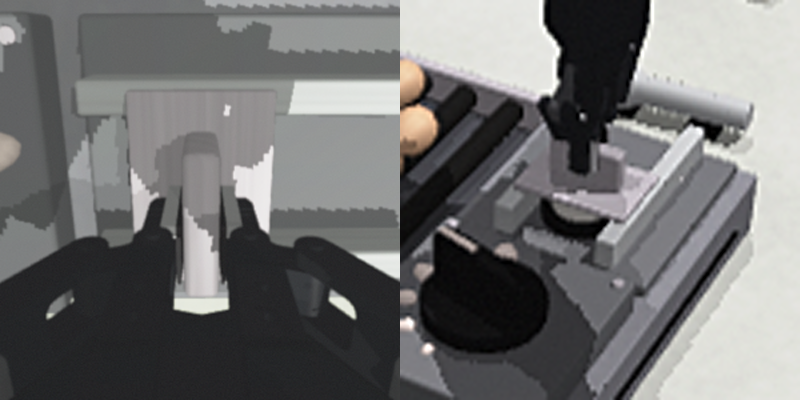

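The fin is gripped at 13.5 mm. I'll slide the tab towards its -y.

>>> carry_out(linear=[[1,-8,1],[2,-16,1],[3,-24,1],[4,-32,1],[5,-40,1],[6,-48,1],[7,-54,1],[8,-60,1]], twist=[[0,0,0],[0,0,0],[0,0,0],[0,0,0],[0,0,0],[0,0,0],[0,0,0],[0,0,0]], hand=[-1,-1,-1,-1,-1,-1,-1,-1])

```text
clock: 10.58
tool_pos: [0.5173, -0.1965, 0.0917]
ee_rot: [-0.0, 0.751, -0.66, 0.0]
contact_force: [3.7, 3.1, -0.5]
opening: 0.0135
```

>>> carry_out(linear=[[0.4,-3,0],[0.8,-6,0],[1.2,-9,0],[1.5,-11,0],[1.5,-11,0]], twist=[[0,0,0],[0,0,0],[0,0,0],[0,0,0],[0,0,0]], hand=[-1,-1,-1,-1,-1])

```text
clock: 11.0
tool_pos: [0.5177, -0.1998, 0.0916]
ee_rot: [-0.004, 0.752, -0.659, -0.006]
contact_force: [-6.4, 32.6, 11.0]
opening: 0.0134
```

A 33 N stop at about 65 mm of travel. I'll back off, release, lift and look.

>>> carry_out(linear=[[-0.6,5,0],[-0.8,7,0],[-0.8,7,0],[-0.8,7,0],[-0.8,7,0],[-0.8,7,0]], twist=[[0,0,0],[0,0,0],[0,0,0],[0,0,0],[0,0,0],[0,0,0]], hand=[-1,-1,0,0,0,0])

```text
clock: 11.5
tool_pos: [0.5173, -0.2003, 0.0918]
ee_rot: [0.0, 0.751, -0.66, -0.0]
contact_force: [0.4, -0.0, 0.4]
opening: 0.0429
```

>>> carry_out(linear=[[0,0,20],[0,0,45],[0,0,75],[0,0,105],[-3,20,115],[-6,40,115],[-9,62,115],[-9,62,115]], twist=[[0,0,0],[0,0,0],[0,0,0],[0,0,0],[0,0,0],[0,0,0],[0,0,0],[0,0,0]], hand=[0,0,0,0,-1,-1,-1,-1])

```text
clock: 12.17
tool_pos: [0.5084, -0.1352, 0.2074]
ee_rot: [-0.0, 0.752, -0.659, 0.0]
contact_force: [-0.6, 0.7, 0.5]
opening: 0.0002
```

Run:
```python
from h import *
import pickle
vision.read_camera("side");vision.read_camera("side")
o=ctrl.get_obs(); im=vision.read_camera("wrist"); print(o["clock"],o["tool_pos"],o["ee_rot"],o["contact_force"],o["opening"]);pickle.dump(o,open("w9.pkl","wb"))
cv2.imwrite("pics/w9b.png",cv2.resize(im[...,::-1],(800,600),interpolation=2))
a=vision.read_camera("scene");b=vision.read_camera("side")
cv2.imwrite("pics/s9.png",np.hstack([cv2.resize(x,(400,400),interpolation=2) for x in (a[160:280,140:260],b[130:250,240:360])])[...,::-1])
```

```text
12.2667 [ 0.50857752 -0.13756167  0.20699124] [ 1.91248939e-04  7.51389139e-01 -6.59859272e-01  2.58378037e-04] [-0.64876993  0.70255632 -0.94121028] 0.0001395269239071845
```

View pics/w9b.png

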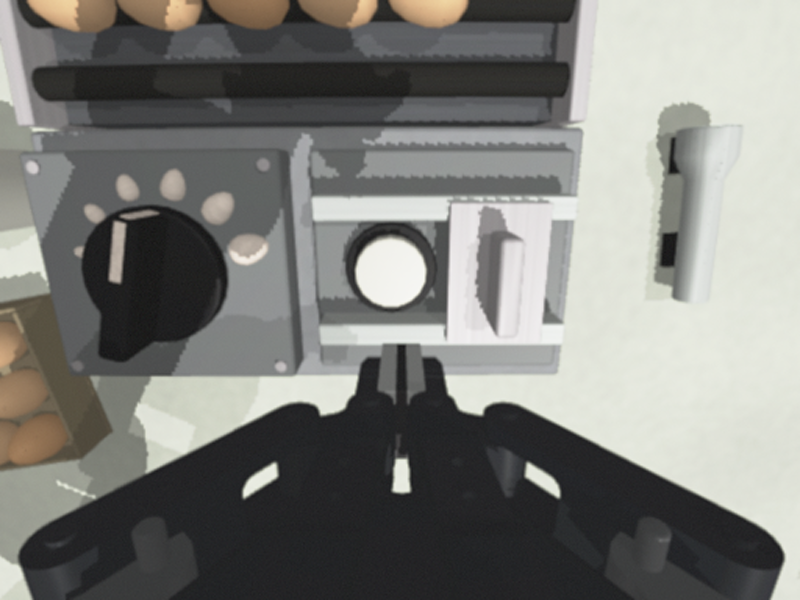

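View pics/s9.png

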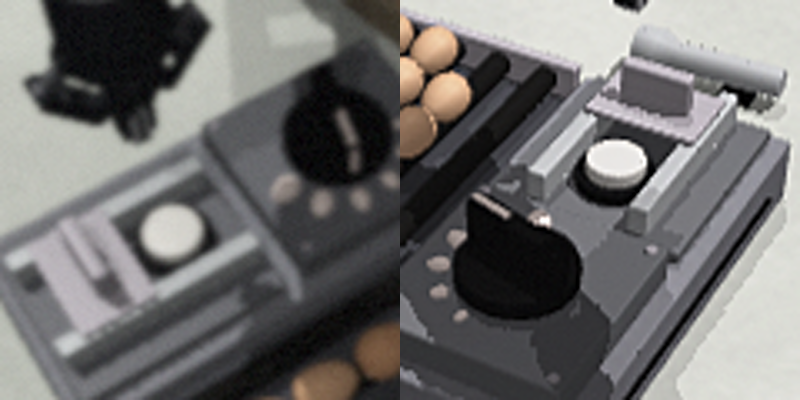

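Run:
```python
from h import *
import pickle
o=pickle.load(open("w9.pkl","rb")); w=cam("wrist",o); s,d=cam("scene"),cam("side")
im=cv2.imread("pics/w9b.png"); hsv=cv2.cvtColor(im,cv2.COLOR_BGR2HSV)
m=((hsv[...,2]>200)).astype(np.uint8); m2=np.zeros_like(m); m2[232:312,350:432]=m[232:312,350:432]
cs=max(cv2.findContours(m2,0,1)[0],key=cv2.contourArea); print(cv2.fitEllipse(cs))
c=np.array(cv2.fitEllipse(cs)[0])/1.5625
S=lambda x,y:np.array([x*.3+140,y*.3+160]); D=lambda x,y:np.array([x*.3+240,y*.3+130])
sb,db=S(172,232),D(615,161) ; db=D(215,161)
print(tri([w,s,d],[c,sb,db]),tri([w,d],[c,db]),tri([w,s],[c,sb]))
b=onz(w,[c],.0925)[0]; F=onz(w,np.array([[511,243],[508,336]])/1.5625,.1335); f=F.mean(0);print(b,F,f)
u=np.radians(7.4); y=np.array([-np.sin(u),np.cos(u)]); x=np.array([np.cos(u),np.sin(u)]); print("fin->button y,x",(b-f)[:2]@y,(b-f)[:2]@x)
ft=[tri([w,s,d],[np.array([511,243])/1.5625,S(98,275),D(223,60)]),tri([w,s,d],[np.array([508,336])/1.5625,S(62,218),D(290,85)])];print(np.array(ft))
t=onz(w,np.array([[448,342],[546,343],[450,202],[552,203]])/1.5625,.0995);print("plate",t.mean(0),(b-t.mean(0))[:2]@y)
B=onz(w,np.array([[116,283],[120,222]])/1.5625,.1415);v=B[1]-B[0];print("dial az",np.degrees(np.arctan2(v[1],v[0])))
```

```text
((390.4643859863281, 272.13726806640625), (66.36835479736328, 68.38170623779297), 95.31163787841797)
[ 0.50889871 -0.130194    0.08973686] [ 0.5081656  -0.12917109  0.09134726] [ 0.50546079 -0.12970725  0.08155928]
[ 0.50827351 -0.12930686  0.0925    ] [[ 0.54391667 -0.19429443  0.1335    ]
 [ 0.48834975 -0.20375574  0.1335    ]] [ 0.51613321 -0.19902509  0.1335    ]
fin->button y,x 0.07014984805576688 0.0011851626891368672
[[ 0.54585727 -0.19563544  0.13336526]
 [ 0.48805669 -0.20398844  0.13075762]]
plate [ 0.51681749 -0.20038801  0.0995    ] 0.07158954877353507
dial az -6.49584785844487
```

Fin-to-button distance is 70 mm, so the tab is fully aside. Button at (0.508, -0.129), top at about 0.0915. I'll turn the hand 90° to keep the finger linkage clear of the fin, and centre it over the button.

>>> carry_out(linear=[[0,1,0],[0,2,0],[0,3,0],[0,4,0],[0,5,0],[0,6,0],[0,7,0],[0,8.5,0]], twist=[[0,0,0.1],[0,0,0.2],[0,0,0.3],[0,0,0.4],[0,0,0.5],[0,0,0.6],[0,0,0.7],[0,0,0.8]], hand=[-1,-1,-1,-1,-1,-1,-1,-1])

```text
clock: 13.08
tool_pos: [0.5086, -0.13, 0.2066]
ee_rot: [0.0, 0.949, -0.314, -0.0]
contact_force: [-0.5, -0.4, -0.4]
opening: 0.0002
```

>>> carry_out(linear=[[0,0,-16],[0,0,-32],[0,0,-48],[0,0,-64],[0,0,-80],[0,0,-95],[0,0,-105],[0,0,-105]], twist=[[0,0,0.1],[0,0,0.2],[0,0,0.3],[0,0,0.4],[0,0,0.5],[0,0,0.6],[0,0,0.7],[0,0,0.77]], hand=[-1,-1,-1,-1,-1,-1,-1,-1])

```text
clock: 13.75
tool_pos: [0.5072, -0.1295, 0.0987]
ee_rot: [-0.001, 0.998, 0.066, -0.002]
contact_force: [-0.1, -0.9, 0.1]
opening: 0.0001
```

Run:
```python
from h import *
o=ctrl.get_obs(); im=vision.read_camera("wrist"); print(o["clock"],o["tool_pos"],o["ee_rot"],o["contact_force"],o["opening"])
a=vision.read_camera("scene");b=vision.read_camera("side")
cv2.imwrite("pics/s10.png",np.hstack([cv2.resize(x,(400,400),interpolation=2) for x in (im[80:380,106:406],b[120:220,260:360])])[...,::-1])
```

```text
13.75 [ 0.5071516  -0.12951038  0.09872468] [-8.59088201e-04  9.97826082e-01  6.58551722e-02 -2.33849106e-03] [-0.0686134  -0.91527954  0.11463671] 8.397150829721093e-05
```

View pics/s10.png

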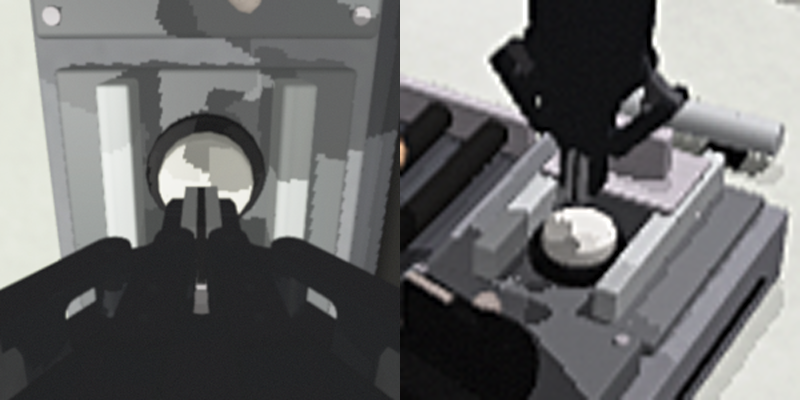

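It's centred over the button. I'll press slowly, watching the force.

>>> carry_out(linear=[[0,0,-6],[0,0,-12],[0,0,-18],[0,0,-22],[0,0,-26],[0,0,-29],[0,0,-31],[0,0,-31]], twist=[[0,0,0],[0,0,0],[0,0,0],[0,0,0],[0,0,0],[0,0,0],[0,0,0],[0,0,0]], hand=[-1,-1,-1,-1,-1,-1,-1,-1])

```text
clock: 14.57
tool_pos: [0.5085, -0.129, 0.0707]
ee_rot: [-0.0, 0.998, 0.064, -0.0]
contact_force: [-2.0, 0.8, 2.5]
opening: -0.0003
```

>>> carry_out(linear=[[0,0,-1],[0,0,-2],[0,0,-3],[0,0,-3]], twist=[[0,0,0],[0,0,0],[0,0,0],[0,0,0]], hand=[-1,-1,-1,-1])

```text
clock: 14.9
tool_pos: [0.5088, -0.1291, 0.068]
ee_rot: [0.0, 0.998, 0.064, 0.0]
contact_force: [-2.1, 0.7, 3.3]
opening: 0.0001
```

In contact: 2.5 N, then 3.3 N 3 mm lower, which fits the spring. Continuing.

>>> carry_out(linear=[[0,0,-1],[0,0,-2],[0,0,-3],[0,0,-4],[0,0,-4],[0,0,-4]], twist=[[0,0,0],[0,0,0],[0,0,0],[0,0,0],[0,0,0],[0,0,0]], hand=[-1,-1,-1,-1,-1,-1])

```text
clock: 15.4
tool_pos: [0.5089, -0.1291, 0.0654]
ee_rot: [0.0, 0.998, 0.064, 0.0]
contact_force: [-5.9, 2.8, 13.4]
opening: -0.0002
```

>>> carry_out(linear=[[0,0,-1],[0,0,-2],[0,0,-3],[0,0,-3]], twist=[[0,0,0],[0,0,0],[0,0,0],[0,0,0]], hand=[-1,-1,-1,-1])

```text
clock: 15.73
tool_pos: [0.5092, -0.1292, 0.0652]
ee_rot: [0.0, 0.998, 0.064, 0.001]
contact_force: [-15.7, 5.7, 30.0]
opening: -0.0
```

A hard stop at z=0.065 with 30 N, plus an unexpected sideways force. I'll check that this is the button bottoming out and not another contact.

Run:
```python
from h import *
o=ctrl.get_obs(); im=vision.read_camera("wrist"); print(o["clock"],o["tool_pos"],o["ee_rot"],o["contact_force"],o["moment"],o["qpos"])
a=vision.read_camera("scene");b=vision.read_camera("side")
cv2.imwrite("pics/s11.png",np.hstack([cv2.resize(x,(400,400),interpolation=2) for x in (im[80:380,106:406],b[120:220,260:360])])[...,::-1])
cv2.imwrite("pics/s11b.png",cv2.resize(a[160:280,130:250],(600,600),interpolation=2)[...,::-1])
```

```text
15.7333 [ 0.5091906  -0.12917756  0.06516597] [4.26856471e-04 9.97943889e-01 6.40851344e-02 9.52908718e-04] [-15.74734178   5.72605778  30.03248887] [0.90437099 2.71462972 0.01022442] [-3.18704877e-01  1.47543176e-01  1.59068024e+00 -8.11559602e-05
  1.40128248e+00 -4.46949501e-01]
```

View pics/s11.png

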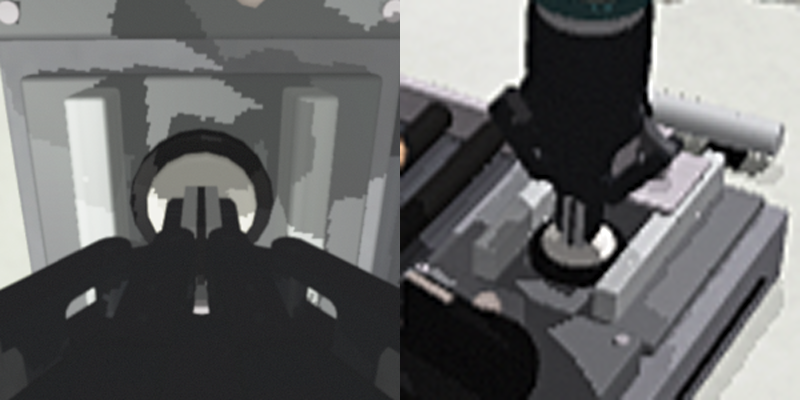

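View pics/s11b.png

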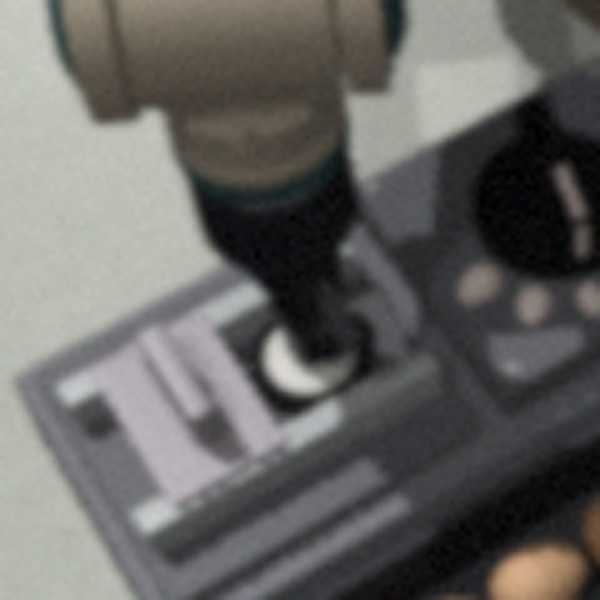

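Run:
```python
import cv2,numpy as np
a=cv2.imread("pics/s10.png")[:,400:];b=cv2.imread("pics/s11.png")[:,400:]
r=lambda x:cv2.resize(x[180:300,100:260],(400,300),interpolation=2)
cv2.imwrite("pics/cmp.png",np.hstack([r(a),r(b)]))
```

```text
(no output)
```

View pics/cmp.png

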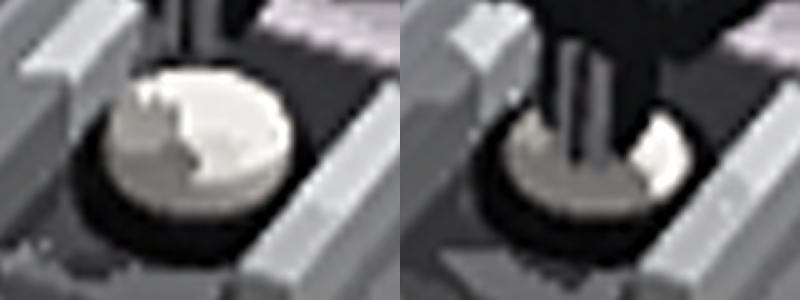

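The button's side wall is now hidden and its top has dropped about 3 px (8 mm), so it's bottomed out. I'll release by lifting straight up.

>>> carry_out(linear=[[0,0,6],[0,0,12],[0,0,20],[0,0,40],[0,0,65],[0,0,95],[0,0,125],[0,0,150]], twist=[[0,0,0],[0,0,0],[0,0,0],[0,0,0],[0,0,0],[0,0,0],[0,0,0],[0,0,0]], hand=[-1,-1,-1,-1,-1,-1,-1,-1])

```text
clock: 16.55
tool_pos: [0.5088, -0.1291, 0.2127]
ee_rot: [0.0, 0.998, 0.064, 0.001]
contact_force: [0.5, -0.2, -0.3]
opening: -0.0001
```

>>> carry_out(linear=[[-10,0,10],[-25,0,20],[-40,0,30],[-40,0,30],[-40,0,30]], twist=[[0,0,0],[0,0,0],[0,0,0],[0,0,0],[0,0,0]], hand=[-1,-1,-1,-1,-1])

```text
clock: 16.97
tool_pos: [0.4688, -0.1292, 0.2411]
ee_rot: [0.0, 0.998, 0.064, 0.001]
contact_force: [0.0, 0.2, -0.7]
opening: -0.0002
```

Run:
```python
from h import *
o=ctrl.get_obs(); im=vision.read_camera("wrist"); print(o["clock"],o["tool_pos"],o["contact_force"])
a=vision.read_camera("scene");b=vision.read_camera("side")
cv2.imwrite("pics/w12.png",cv2.resize(im[...,::-1],(800,600),interpolation=2))
cv2.imwrite("pics/s12.png",np.hstack([cv2.resize(x,(400,400),interpolation=2) for x in (a[150:330,90:270],b[120:240,240:360])])[...,::-1])
a0=cv2.imread("pics/scene0.png")[...,::-1];b0=cv2.imread("pics/side0.png")[...,::-1]
for nm,p,q,r in (("scene carton/bottle",a,a0,(slice(135,220),slice(240,315))),("torch",a,a0,(slice(270,330),slice(90,140))),("side c/b",b,b0,(slice(220,345),slice(195,325)))):
    print(nm,np.abs(p[r].astype(int)-q[r].astype(int)).mean(),cv2.phaseCorrelate(*[cv2.cvtColor(np.ascontiguousarray(t[r]),cv2.COLOR_RGB2GRAY).astype(np.float64) for t in (q,p)]))
```

```text
16.9667 [ 0.46884483 -0.1292236   0.24109437] [ 0.04318749  0.22810739 -0.72415261]
scene carton/bottle 21.062797385620915 ((0.6114020506456654, 0.08775075783937325), 0.5891867215174657)
torch 9.285333333333334 ((-0.12924888234877585, 0.15825989819114739), 0.6969825180466162)
side c/b 20.524923076923077 ((0.6112093573438244, 0.37450281259089735), 0.5888370784274726)
```

View pics/w12.png

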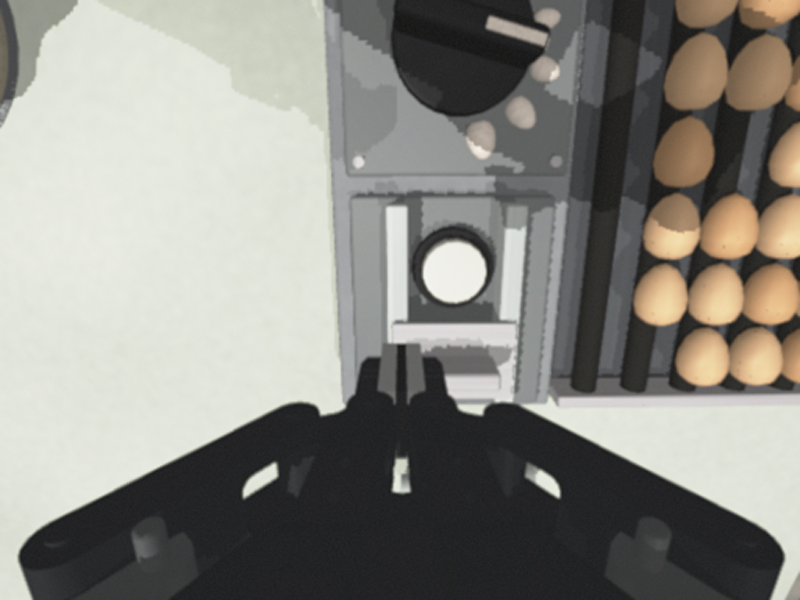

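View pics/s12.png

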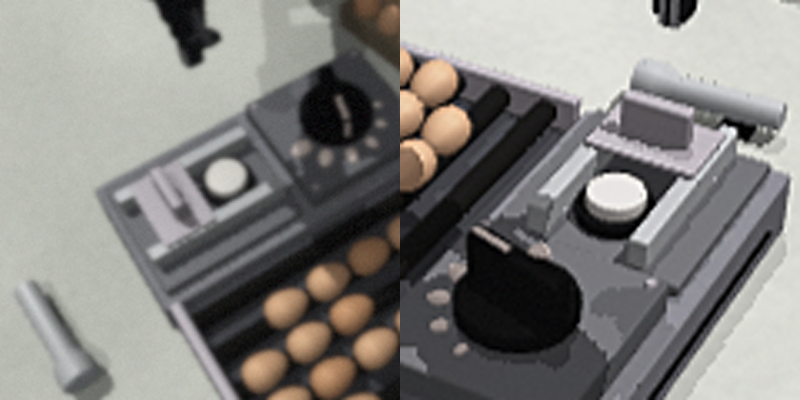

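The button has sprung back, the tab is aside and the dial is on mark four. The apparent carton/bottle shift is at most 0.6 px, which I put down to moving arm shadows since nothing touched them. Handing in.

```bash
python3 -c "
from workcell import ctrl
print(ctrl.hand_in())"
```

```text
the job is handed in; nothing more can be done
None
```

The job is done and handed in at about 17 s of the 54 s allowed; no verdict is reported.

**What I did**
1. I gripped the dial bar and turned it 90° clockwise, from the first click to the fourth.
2. I gripped the fin and slid the tab until it met its stop.
3. I pressed the button with the closed fingers to a hard stop at about 30 N, then lifted clear so it sprang back.

**Last checks**
- **Dial:** the last measurement, before the press, put the pointer line at about -6.5°; the fourth mark should be at -7.5°, so they agree within measurement error. The final pictures show it still there.
- **Tab:** the fin is 70 mm from the button, which is fully aside.
- **Button:** while held it sat flush with its collar, and afterwards it stood proud again.
- **Robot:** it finished clear of everything, with forces at the noise level.
- **Carton, bottle and torch:** the arm did not go near them. The picture comparison showed shifts of up to 0.6 px for the carton and bottle, which I put down to the arm's moving shadow.

**What disagreed**
- **Fingertips:** the real fingertips are about 22 mm behind the TCP, not 17 mm ahead as stated. My first grasp therefore closed in the air above the dial bar; I corrected it from the pictures.
- **Tab travel:** the tab moved only about 65 mm before its stop, so it probably started slightly open.
- **Press:** there was an unexplained sideways force of about 16 N at the bottom of the press, but the pictures showed the hand touching only the button.

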